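# Change the reel on the bench rewind and set its drag

### The arm

A 7-joint arm with a two-finger parallel gripper is mounted at the origin on a cart in front of the work surface, level with it; the furniture and walls round the work are solid. World frame = base frame: x ahead of the robot, y to its left, z up, the work surface at z = 0. Lengths are in m, angles in rad, forces in N, time in s.
With the tool pointing down it reaches from about 0.4 to 0.9 m from the base axis. Payload 5.6 kg.
Tool frame: the origin (TCP) lies at the centre of the arm's flange, where the gripper is bolted on; the fingertips stand 190 mm ahead of it and the grasp point (between the pads) lies 171 mm ahead of it; z points along the fingers, y is the line along which they close (so a half turn about z gives the same grasp; the last joint's range is limited). The gripper opens to 92 mm and grips with 3 to 60 N. Pads are 20 mm wide; open, the fingers measure 128 mm over their backs; the gripper's body (75 mm by 189 mm) begins 69 mm behind the grasp point.
Start: joints at [-1.267, 0.468, -0.012, 1.603, 0.006, 1.071, -0.056], TCP at [0.221, 0.611, 0.405] pointing down, gripper open.
Joint ranges: [-2.53, 2.53], [-0.31, 2.02], [-1.57, 1.55], [0.28, 2.44], [-1.29, 4.43], [0.15, 1.84], [-2.92, 2.92]. Speed limits (rad/s): [2.57, 2.57, 3.14, 3.14, 3.14, 3.14, 3.14].

### API

Orientations are given as a unit quaternion [w, x, y, z].
In Python, from rig import sensors, get_image, camera_model, workorder gives the robot as it stands.
- The arm moves only by the shell command python3 -m inch 'ROWS'. ROWS is JSON, one flat list of numbers, 5 for each row, row after row: the opening, from 0 (shut) to 1 (fully open), then the shift along the tool's x, y, z in units of 25 mm (1.0 is 25 mm), then the turn about the tool's z in units of 5 degrees (1.0 is 5 degrees). A call has 1 to 12 rows; each row shifts and turns the commanded pose from where the row before left it, along the tool's axes as they then stand; what a row does not reach is not made up. A row lasts 1/12 s, in which the tool goes at most 41.7 mm and 7.16 degrees, less where a joint would pass 70% of its speed; a pose out of reach is approached as far as the arm can. A call is refused whole if a number of a shift passes 1 or a number of a turn 1, either way. A call with a gripper value outside its range is refused whole. The fingers move at their own pace and stop on an object; the grip force is fixed at half the most. Time passes only in rows, so rows that do not move let the fingers close. It gives the time, the measured TCP pose, the force, the opening and the grip force at its end, in the units of the state.
- sensors.get_state(): the state, without advancing time (a new reading comes with each control period).
- get_image(name): name is "side" or "top"; returns the picture (400x640x3 uint8, blue, green, red); there is no depth.
- camera_model(name): a dict with "camera_matrix" (3x3 intrinsics, pixels), "rvec" (rotation vector, rad) and "tvec" (3), from world to camera coordinates, as OpenCV has them. Camera axes: x right, y down, z forward; pixel columns grow to the right and rows downward; lengths in m; the calibration is good to about 2 mm. A picture is of the moment at which its call begins. camera_model takes no time and is no camera call.
- workorder.hand_in(): hands the job in; it is judged then, once.
The state is a dict: "clock": time; "joint_pos": joint angles; "qvel": joint speeds; "tau": joint torques, N m; "position": TCP position; "eef_rot": TCP orientation; "wrist_force": force on the tool from outside, world axes, zero at the start; "ft_torque": the same for the moment, N m; "gripper_width": opening from 0.0 (shut) to 1.0 (fully open); "grasp_force": force on a finger pad.
Only numpy, scipy, OpenCV 4.12 (cv2) and the standard library are available. Lean on these libraries where they do the work, as an engineer would, in place of code of your own. Each camera call takes 0.05 s, during which the arm holds its last target. There are 200 camera calls.

### The job

Change the reel on the rewind: take the small spool off the spindle and stand it in the rack's free middle slot, and in its place hang the large empty reel by its centre hole, pushed fully home against the back plate so that the drive pin stands in one of the reel's three windows. Also set the rewind's drag lever straight up, at the middle mark. Leave the full reel in its slot and do not disturb the things around.

Things in the scene. Friction and masses are not known exactly. Their poses are not given: they have to be found in the camera images.
- empty_reel: The large empty reel, bare metal, to be hung: 127 mm diameter, 20 mm wide, 0.08-0.17 kg. Origin: hub centre; local y is its axle axis. Round centre hole 15 mm. Three windows (19 to 43 mm from the axle) between three straight spokes 14 mm wide; one spoke points along local +z, the others at 120 deg. It starts on edge in an outer slot of the rack, +z up; both faces are alike.
- full_reel: Reel of the same size and look but wound full of black film (black in its windows and between its sides). On edge in the other outer slot; stays there. Origin: hub centre, axle along local y.
- spool: Small bare metal spool, 104 mm diameter, 20 mm wide, 0.09 kg, 15 mm centre hole. It starts hanging on the spindle, its centre 46 to 56 mm out from the back plate and 2 mm below the spindle axis. Origin: hub centre; local y is its axle axis. Standing in a rack slot its hub is 65 mm above the worktop.
- reel_rack: Fixed wooden rack, board 104 x 206 mm, origin under its middle. Slots at local y -66, 0, +66 mm; each takes a reel on edge, axle along local y, on two rods, between two wire hoops 58 mm high that leave 22 mm at the foot, 30 mm at the top. Middle slot free; which reel is in which outer slot varies. A 127 mm reel's hub is 79 mm, its top 142 mm above the worktop; lift 55 mm to clear the hoops.
- desk_lamp: Fixed lamp between rack and rewind, an obstacle; origin under its base. From there its neck bows towards the robot: 20-45 cm up it stands 13 cm nearer the robot (world -x) and 11 cm to the left (+y). The black shade hangs 49-70 cm up, 4 cm nearer to 14 cm farther and 0-13 cm to the right of the base. Carry things round the front of the neck.
- desk_organiser: Fixed pen organiser, an obstacle: a black pot 66 mm wide, 165 mm tall, leans 70 mm nearer the robot and 73 mm left of its origin; low pen tray to the right.
- rewind: Fixed grey bench rewind with crank, origin under its base (92 x 112 mm). Spindle axis along local y, 108 mm above the worktop, pointing to local -y. Round gear housing 60 mm diameter, local y -24 to +32 mm; crank with wooden handle behind, out to y +96 mm; drag lever on top at y +14 mm.
- spindle_base (a point): Centre of the back plate's face (steel disc, 70 mm diameter), where the 11 mm spindle leaves it; axes as the rewind's. A reel fully home has its hub centre 10 mm from here towards local -y (hanging, about 2 mm lower). The round-ended drive pin, 8 mm thick, sticks 11 mm out of the plate, 30 mm from the spindle axis.
- spindle_tip (a point): Free end of the spindle, 75 mm from the back plate; its last 10 mm taper to a 5 mm nose.
- spindle (a joint): Angle of the spindle with back plate, drive pin and crank, rad: 0 = pin straight above the spindle; positive turns the pin from local +z towards local +x. Stiff (0.06 N m), stays where left. The crank handle (60 mm radius) points away from the pin (down when the pin is up).
- drag_lever (a joint): Angle of the drag lever, rad, range -1 to 1: 0 = straight up (the middle mark, the one wanted), negative leans to the rewind's local -x. It hinges about a line along local y, 144 mm above the worktop; friction 0.07 N m holds it where it is left.
- lever_knob (a point): Centre of the black ball knob (20 mm diameter) on the drag lever's 8 mm rod, 58 mm from its hinge.
- amber_bottle: Amber bottle, 80 mm diameter, 210 mm tall, behind; bystander. Origin under its base.
- loupe: Black and clear loupe, 43 mm diameter, 50 mm tall, beside the rack; bystander. Origin under its base.
- cement_jar: Small jar with red cap, 41 mm diameter, 64 mm tall, beyond the crank; bystander. Origin under its base.

How it is judged:
By the outcome, as a careful person would: the job done as asked, in the order asked, and still so for the second after the job is handed in, with the robot touching nothing.
It also fails if it takes over 69 s, if anything falls off the work surface, if the arm or the gripper's body presses on something with over 40 N, if the wrist force passes 120 N, or if a joint passes its speed limit or range.

## Working session

There is one attempt and no reset: what is moved stays moved. The work goes in short steps, Python scripts to look and compute and a shell command to move; the robot and the scene stay as the last step left them, time stands still between calls to the robot, and variables do not carry over. Pictures are saved under pics/ and viewed, at most 10 in all, crops included, and the job is handed in when it is done.

```bash
ls; mkdir -p pics; python3 - <<'E'
from rig import sensors,get_image,camera_model
import cv2,numpy as np
print(sensors.get_state())
for n in("side","top"):
    cv2.imwrite(f"pics/{n}0.png",get_image(n)); m=camera_model(n)
    R=cv2.Rodrigues(np.array(m["rvec"],float))[0]; print(n,m["camera_matrix"],(-R.T@np.array(m["tvec"]).ravel()).round(3),R.round(3).tolist())
E
```

```text
pics
{'clock': 0.0, 'joint_pos': array([-1.26701001,  0.46836313, -0.01158696,  1.60361147,  0.00601313,
        1.07137441, -0.05629082]), 'qvel': array([ 0.00052442,  0.00131545, -0.00130179,  0.00121277, -0.0007369 ,
        0.00057034, -0.00115026]), 'tau': array([ 3.89354518e-04, -5.20567811e+01, -1.24067848e-02, -2.43754613e+01,
       -5.66807832e-02,  1.70778780e-02,  1.60585300e-04]), 'position': array([0.22089084, 0.61105699, 0.4037542 ]), 'eef_rot': array([-7.91859036e-05,  1.72556437e-01,  9.84999256e-01, -8.57531679e-04]), 'wrist_force': array([-0.05782636, -0.1002668 , -1.11103379]), 'ft_torque': array([ 0.00346016,  0.01325936, -0.02531241]), 'grasp_force': 0.0, 'gripper_width': 0.9970995814399646}
side [[495.8403544    0.         324.03742753]
 [  0.         495.8403544  194.22694211]
 [  0.           0.           1.        ]] [-0.177 -1.215  0.797] [[0.881, -0.473, 0.027], [-0.167, -0.363, -0.917], [0.443, 0.803, -0.398]]
top [[414.97161436   0.         316.02492093]
 [  0.         414.97161436 199.58630466]
 [  0.           0.           1.        ]] [0.319 0.051 1.481] [[0.017, -1.0, 0.009], [-0.986, -0.019, -0.167], [0.167, -0.006, -0.986]]
```

View pics/side0.png

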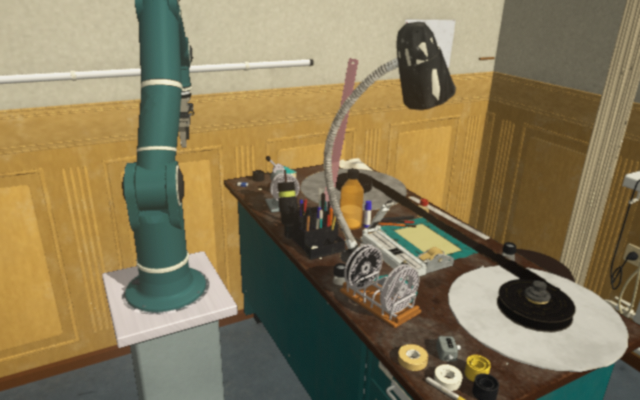

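View pics/top0.png

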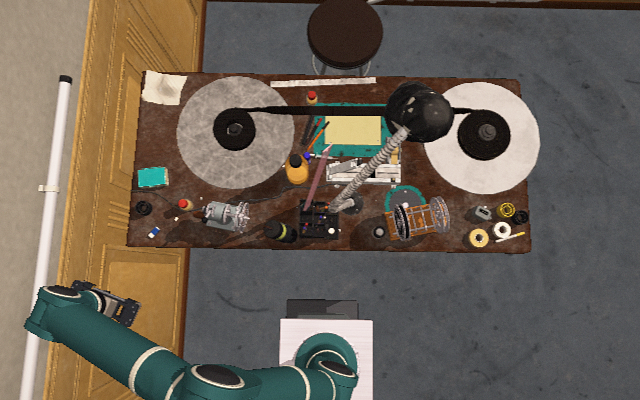

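```bash
cat > h.py <<'E'
from rig import sensors,get_image,camera_model
import cv2,numpy as np
from scipy.spatial.transform import Rotation as Ro
def cam(n):
    m=camera_model(n);return np.array(m["camera_matrix"],float),np.array(m["rvec"],float),np.array(m["tvec"],float).ravel()
def proj(n,P):
    K,r,t=cam(n);return cv2.projectPoints(np.array(P,float).reshape(-1,3),r,t,K,None)[0].reshape(-1,2)
def ray(n,uv):
    K,r,t=cam(n);R=cv2.Rodrigues(r)[0];d=R.T@np.linalg.solve(K,[uv[0],uv[1],1]);return -R.T@t,d
def at(n,uv,z):
    c,d=ray(n,uv);return (c+d*(z-c[2])/d[2]).round(4)
def tri(a,b):
    Ps=[]
    for n in("side","top"):
        K,r,t=cam(n);Ps.append(K@np.c_[cv2.Rodrigues(r)[0],t])
    X=cv2.triangulatePoints(Ps[0],Ps[1],np.array(a,float).reshape(2,1),np.array(b,float).reshape(2,1)).ravel();return (X[:3]/X[3]).round(4)
def crop(im,x,y,w,h,s):
    o=cv2.resize(im[y:y+h,x:x+w],None,fx=s,fy=s,interpolation=cv2.INTER_CUBIC)
    for i in range(0,w,10):
        cv2.line(o,(int(i*s),0),(int(i*s),4 if i%50 else 8),(0,255,255),1)
    for i in range(0,h,10): cv2.line(o,(0,int(i*s)),(4,int(i*s)),(0,255,255),1)
    cv2.putText(o,f"{x},{y} x{s}",(10,15),0,.4,(0,255,255),1);return o
def st():
    s=sensors.get_state();R=Ro.from_quat(np.roll(s["eef_rot"],-1));p=s["position"]
    return s,p,R.as_matrix()
E
python3 - <<'E'
from h import *
S=get_image("side");T=get_image("top")
a=np.hstack([crop(S,255,150,80,60,5),crop(S,330,230,100,75,4)])
b=np.hstack([crop(T,180,190,80,60,5),crop(T,365,180,100,75,4)])
cv2.imwrite("pics/c1.png",np.vstack([a,b]))
E
```

```text
(no output)
```

View pics/c1.png

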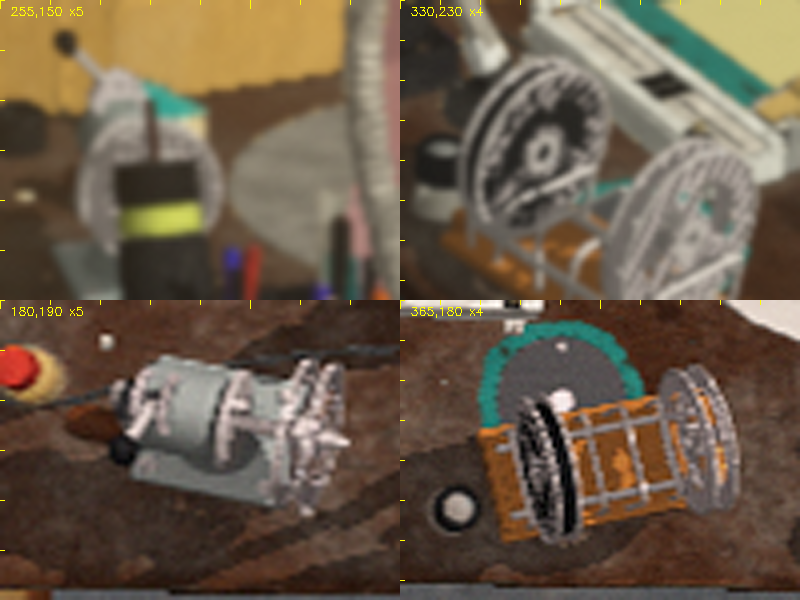

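```bash
cat > fit.py <<'E'
from h import *
from scipy.optimize import least_squares
def Tm(p,L):
    L=np.array(L,float).reshape(-1,3);c,s=np.cos(p[2]),np.sin(p[2]);return L@np.array([[c,s,0],[-s,c,0],[0,0,1]])+[p[0],p[1],0]
def circ(y,z,r,n=40):
    a=np.linspace(0,2*np.pi,n);return np.c_[r*np.sin(a),0*a+y,z+r*np.cos(a)]
E
python3 - <<'E'
from fit import *
print("knob",tri((268.2,158.4),(204.6,220)))
print("tip",at("top",(249.5,218),.108),"plate",at("top",(228,212.5),.108))
print("corner",at("top",(385,212.5),.015),at("top",(390.7,240.5),.015))
obs=[("top",(385,212.5),(.052,.103,.015)),("top",(390.7,240.5),(-.052,.103,.015)),("side",(366.2,268.2),(0,.056,.079))]
f=lambda p:np.concatenate([proj(n,Tm(p,L))[0]-uv for n,uv,L in obs])
r=least_squares(f,[.35,-.3,.2]);print("rack",r.x,r.fun)
print("lampbase",at("top",(345,205),.02),"pot",at("top",(281,232),.165),"orgtray",at("top",(320,222),.03))
rk=r.x
d=at("top",(249.5,218),.108)-at("top",(228,212.5),.108);yaw=np.arctan2(d[0],-d[1]);print(d,yaw,-yaw)
sb=at("top",(249.5,218),.108)-.075*d/np.linalg.norm(d)
rw=[sb[0],sb[1],-np.arctan2(-d[0],-d[1])];print("sb",rw)
def ov(im,n,P,x,y,s,c=(0,255,0)):
    q=((proj(n,P)-[x,y]+.5)*s).astype(int);cv2.polylines(im,[q.reshape(-1,1,2)],False,c,1)
W={};
for n,bx in(("side",[(255,150,80,60,5),(330,230,100,75,4)]),("top",[(180,190,80,60,5),(365,180,100,75,4)])):
    I=get_image(n);A=crop(I,*bx[0]);B=crop(I,*bx[1])
    a=bx[0];
    for C,col in((circ(0,.108,.035),(0,255,0)),(circ(-.041,.106,.052),(0,0,255)),(circ(-.061,.106,.052),(0,0,255)),(np.array([[0,0,.108],[0,-.075,.108]]),(255,0,0))): ov(A,n,Tm(rw,C),a[0],a[1],a[4],col)
    b=bx[1]
    for y in(.056,.076,-.056,-.076): ov(B,n,Tm(rk,circ(y,.079,.0635)),b[0],b[1],b[4],(0,0,255) if y>0 else (0,255,0))
    ov(B,n,Tm(rk,[[.052,.103,.015],[.052,-.103,.015],[-.052,-.103,.015],[-.052,.103,.015],[.052,.103,.015]]),b[0],b[1],b[4],(255,0,0))
    W[n]=np.hstack([A,B])
cv2.imwrite("pics/ov1.png",np.vstack([W["side"],W["top"]]))
E
```

```text
knob [0.4683 0.3886 0.1884]
tip [0.4846 0.2621 0.108 ] plate [0.5017 0.3344 0.108 ]
corner [ 0.5245 -0.2055  0.015 ] [ 0.4252 -0.2246  0.015 ]
rack [ 0.49728552 -0.31597139  0.20831004] [-0.29934976 -0.65754048  0.38216293  0.0207131  -0.4580494   0.39378365]
lampbase [ 0.5481 -0.0621  0.02  ] pot [0.4349 0.1516 0.165 ] orgtray [0.4844 0.0262 0.03  ]
[-0.0171 -0.0723  0.    ] -0.23224673604503268 0.23224673604503268
sb [np.float64(0.5018623388264077), np.float64(0.33508637995025026), np.float64(-0.23224673604503268)]
```

View pics/ov1.png

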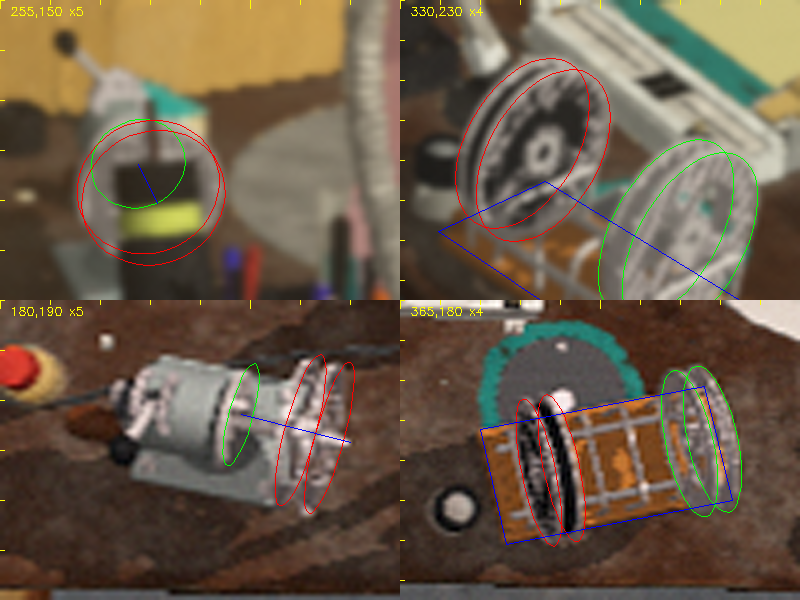

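```bash
cat >> fit.py <<'E'
RK=[.4973,-.3160,.2083]; RW=[.5019,.3351,-.2322]  # RW at spindle base xy
def plan(p,yaw,gz=None):
    "p: grasp point world, yaw: tool y along local y of frame with that yaw"
    s,P,R=st();g=P+.171*R[:,2];h=np.arctan2(R[1,1],R[0,1]);t=yaw+np.pi/2
    d=(t-h+np.pi/2)%np.pi-np.pi/2   # world ccw
    turn=-d if R[2,2]<0 else d
    e=R.T@(np.array(p)-g);R2=R@Ro.from_euler('z',turn).as_matrix();e2=R2.T@(np.array(p)-g)
    print("t",round(float(s['clock']),2),"grasp",g.round(4),"turn",round(np.degrees(turn)/5,3),"shift now",(e/.025).round(2),"after turn",(e2/.025).round(2),"q7",s['joint_pos'][6].round(2),"F",s['wrist_force'].round(1),"w",round(float(s['gripper_width']),3),"gf",round(float(s['grasp_force']),1))
E
python3 - <<'E'
from fit import *
s,p,R=st();print(R.round(3))
for z in(.05,.1,.16):
    q=at("top",(198,214),z)-[RW[0],RW[1],0];c,s_=np.cos(RW[2]),np.sin(RW[2]);print("handle",z,c*q[0]+s_*q[1],-s_*q[0]+c*q[1])
for z in(.165,.19,.22,.25):print(z,proj("side",[(.435,.152,z),(.45,.16,z)]).round(0).tolist(),proj("top",[(.435,.152,z)]).round(0))
plan(list(Tm(RW,[0,-.051,0])[0][:2])+[.146],RW[2])
print(Tm(RW,[[0,-.051,0],[0,-.1,0]]))
E
```

```text
[[-0.94   0.34  -0.   ]
 [ 0.34   0.94  -0.001]
 [-0.    -0.001 -1.   ]]
handle 0.05 -0.026125716605841454 0.11178808940057641
handle 0.1 -0.02915530193001946 0.09678836897773102
handle 0.16 -0.03278265328446438 0.07866732259096275
0.165 [[286.0, 189.0], [289.0, 187.0]] [[281. 232.]]
0.19 [[286.0, 182.0], [289.0, 180.0]] [[280. 231.]]
0.22 [[286.0, 173.0], [289.0, 171.0]] [[280. 230.]]
0.25 [[286.0, 164.0], [289.0, 163.0]] [[279. 229.]]
t 0.3 grasp [0.2209 0.6111 0.2334] turn -1.314 shift now [-14.56  -8.59   3.5 ] after turn [-13.48 -10.2    3.5 ] q7 -0.06 F [ 0.1  0.3 -0.4] w 1.001 gf 0.0
[[0.49016393 0.28546871 0.        ]
 [0.4788881  0.23778375 0.        ]]
```

```bash
python3 - <<'E'
from fit import *
S=get_image("side");T=get_image("top")
a=crop(S,262,155,50,60,8);b=crop(T,255,205,50,60,8)
for z in(.17,.2,.23,.26,.3):
    c,d=ray("side",(285.5,170));P=c+d*(z-c[2])/d[2];q=proj("top",P)[0];print(z,P.round(3),q.round(1))
    cv2.circle(b,tuple(((q-[255,205]+.5)*8).astype(int)),2,(0,0,255),-1)
cv2.imwrite("pics/c2.png",np.hstack([a,b]))
E
```

```text
0.17 [0.498 0.297 0.17 ] [235.8 211.1]
0.2 [0.466 0.225 0.2  ] [256.8 220.5]
0.23 [0.434 0.153 0.23 ] [279.1 230.4]
0.26 [0.402 0.08  0.26 ] [302.6 240.9]
0.3 [ 0.358 -0.016  0.3  ] [336.1 255.8]
```

View pics/c2.png

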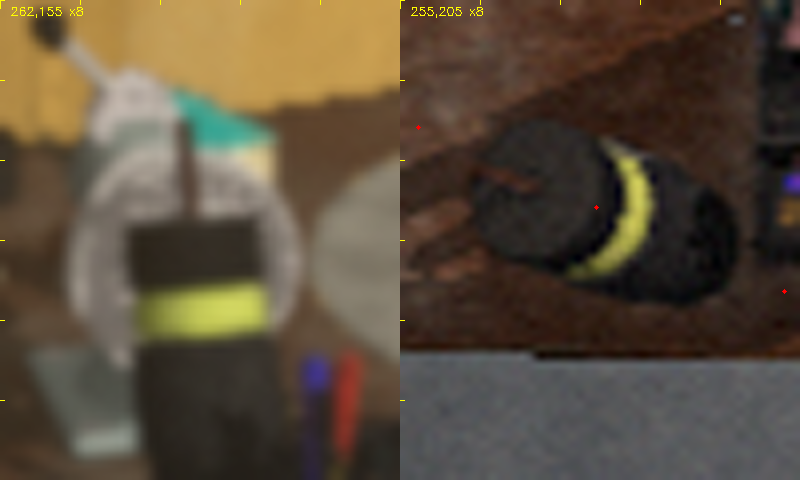

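```bash
python3 - <<'E'
from fit import *
sh=tri((425,67),(420,112));print("shade",sh)
for uv in((405,130),(372,165),(345,200)):
    for z in(.2,.35,.5): print(uv,z,at("top",uv,z))
print("side neck", [ (z,proj("side",[(x,y,z)])[0].round(0).tolist()) for z in(.2,.3,.45) for x,y in((.418,.048),(.51,0.02))])
# neck points: side pixels vs top line, triangulate by search along top polyline
top=np.array([(x,208-(x-335)*78/70) for x in range(335,406,5)])
for sv in((350,243),(338,210),(330,170),(330,130),(350,95),(385,68)):
    c,d=ray("side",sv);best=min(((np.linalg.norm(proj("top",c+d*l)[0][None]-top,axis=1).min(),l) for l in np.linspace(1,2.6,400)))
    print(sv,(c+d*best[1]).round(3),best[0].round(1))
plan(list(Tm(RW,[0,-.051,0])[0][:2])+[.23],RW[2])
print("pot",at("top",(273.5,228.7),.165))
E
```

```text
shade [ 0.6757 -0.1874  0.5942]
(405, 130) 0.2 [ 0.7685 -0.2406  0.2   ]
(405, 130) 0.35 [ 0.7158 -0.2065  0.35  ]
(405, 130) 0.5 [ 0.6631 -0.1724  0.5   ]
(372, 165) 0.2 [ 0.6501 -0.1334  0.2   ]
(372, 165) 0.35 [ 0.6113 -0.1118  0.35  ]
(372, 165) 0.5 [ 0.5724 -0.0903  0.5   ]
(345, 200) 0.2 [ 0.5357 -0.0481  0.2   ]
(345, 200) 0.35 [ 0.5102 -0.0366  0.35  ]
(345, 200) 0.5 [ 0.4848 -0.025   0.5   ]
side neck [(0.2, [295.0, 191.0]), (0.2, [326.0, 189.0]), (0.3, [295.0, 160.0]), (0.3, [327.0, 159.0]), (0.45, [295.0, 111.0]), (0.45, [328.0, 110.0])]
(350, 243) [ 0.565 -0.05   0.033] 3.4
(338, 210) [ 0.527 -0.032  0.148] 3.1
(330, 170) [ 0.503 -0.015  0.277] 1.8
(330, 130) [ 0.497 -0.019  0.402] 0.7
(350, 95) [ 0.532 -0.061  0.508] 0.4
(385, 68) [ 0.598 -0.123  0.587] 3.0
t 0.4 grasp [0.2209 0.6112 0.2336] turn -1.314 shift now [-14.56  -8.59   0.14] after turn [-13.48 -10.2    0.14] q7 -0.06 F [ 0.1  0.5 -0.1] w 1.001 gf 0.0
pot [0.4449 0.1757 0.165 ]
```

```bash
python3 -m inch '[0.5,0,0,-1,-0.66, 0.5,0,0,-1,-0.65, 0.5,-0.96,-0.73,0,0, 0.5,-0.96,-0.73,0,0, 0.5,-0.96,-0.73,0,0, 0.5,-0.96,-0.73,0,0, 0.5,-0.96,-0.73,0,0, 0.5,-0.96,-0.73,0,0, 0.5,-0.96,-0.73,0,0, 0.5,-0.96,-0.73,0,0, 0.5,-0.96,-0.73,0,0, 0.5,-0.96,-0.73,0,0]'
python3 -m inch '[0.5,-0.96,-0.73,0,0, 0.5,-0.96,-0.73,0,0, 0.5,-0.96,-0.73,0,0, 0.5,-0.96,-0.73,0,0, 0.5,0,0,0,0, 0.5,0,0,0,0]'
python3 - <<'E'
from fit import *
plan(list(Tm(RW,[0,-.051,0])[0][:2])+[.151],RW[2])
E
```

```text
clock: 1.4
position: [0.4132, 0.3771, 0.4549]
eef_rot: [0.0, 0.116, 0.993, 0.0]
wrist_force: [-0.0, 0.2, -0.3]
gripper_width: 0.499
grasp_force: 0.0
clock: 1.9
position: [0.4901, 0.2836, 0.4548]
eef_rot: [0.0, 0.118, 0.993, -0.0]
wrist_force: [-0.2, 0.0, 0.2]
gripper_width: 0.498
grasp_force: 0.0
t 1.9 grasp [0.4901 0.2835 0.2838] turn -0.051 shift now [0.02 0.08 5.31] after turn [0.02 0.08 5.31] q7 0.79 F [-0.2  0.   0.2] w 0.498 gf 0.0
```

```bash
python3 -m inch '[0.5,0,0.08,1,-0.05, 0.5,0.02,0,1,0, 0.5,0,0,1,0, 0.5,0,0,1,0, 0.5,0,0,1,0, 0.5,0,0,0.31,0, 0.5,0,0,0,0]'
python3 - <<'E'
from fit import *
S=get_image("side");T=get_image("top")
cv2.imwrite("pics/c3.png",np.hstack([crop(S,255,140,66,75,6),crop(T,180,190,66,75,6)]))
plan(list(Tm(RW,[0,-.051,0])[0][:2])+[.151],RW[2])
E
python3 -m inch '[0.15,0,0,0,0,0.15,0,0,0,0,0.1,0,0,0,0,0.1,0,0,0,0,0.1,0,0,0,0,0.1,0,0,0,0]'
```

```text
clock: 2.48
position: [0.4876, 0.2881, 0.32]
eef_rot: [-0.002, 0.113, 0.994, -0.001]
wrist_force: [0.3, 0.3, 0.2]
gripper_width: 0.5
grasp_force: 0.0
t 2.58 grasp [0.4891 0.2884 0.1518] turn 0.059 shift now [-0.07 -0.1   0.03] after turn [-0.07 -0.1   0.03] q7 0.81 F [ 0.5 -0.   0.7] w 0.498 gf 0.0
clock: 3.08
position: [0.4893, 0.2875, 0.3228]
eef_rot: [0.001, 0.114, 0.993, 0.001]
wrist_force: [-0.5, 0.2, 4.4]
gripper_width: 0.215
grasp_force: 30.0
```

View pics/c3.png

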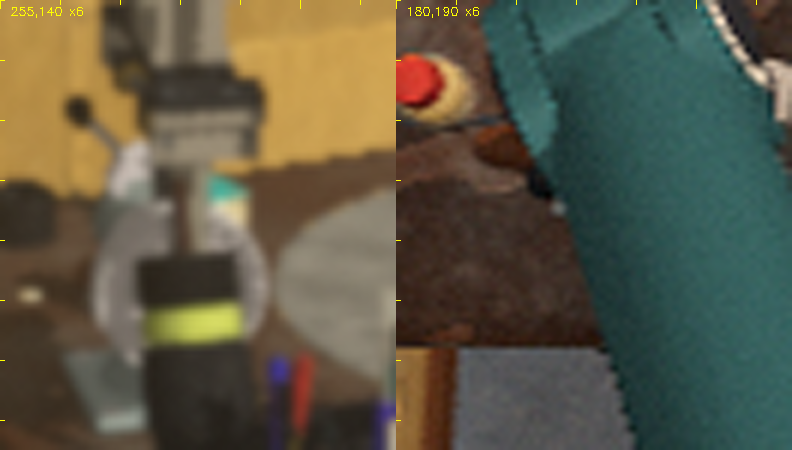

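```bash
python3 -m inch '[0.1,0,0,-0.08,0, 0.1,0,-0.3,0,0, 0.1,0,-0.3,0,0, 0.1,0,-0.3,0,0, 0.1,0,-0.3,0,0, 0.1,0,-0.3,0,0, 0.1,0,-0.25,0,0, 0.1,0,0,0,0]'
python3 - <<'E'
from fit import *
plan([.42,.2,.32],RW[2])
E
```

```text
clock: 3.75
position: [0.479, 0.2429, 0.3239]
eef_rot: [-0.0, 0.115, 0.993, -0.0]
wrist_force: [-0.1, 0.2, -0.9]
gripper_width: 0.214
grasp_force: 30.0
t 3.75 grasp [0.4789 0.2428 0.1529] turn 0.023 shift now [ 1.91 -2.21 -6.68] after turn [ 1.9  -2.21 -6.68] q7 0.87 F [-0.1  0.2 -0.9] w 0.214 gf 30.0
```

```bash
python3 -m inch '[0.1,0,0,-1,0, 0.1,0,0,-1,0, 0.1,0,0,-1,0, 0.1,0,0,-1,0, 0.1,0.5,-0.5,-0.9,0, 0.1,0.7,-0.7,-0.9,0, 0.1,0.7,-0.8,-0.9,0]'
python3 - <<'E'
from fit import *
S=get_image("side");T=get_image("top")
cv2.imwrite("pics/c4.png",np.hstack([crop(S,255,140,66,75,6),crop(T,180,180,66,75,6)]))
plan([.40,.0,.32],RW[2])
plan([.40,-.22,.32],RK[2])
E
```

```text
clock: 4.33
position: [0.4208, 0.2068, 0.4923]
eef_rot: [0.0, 0.113, 0.994, 0.0]
wrist_force: [-0.1, 1.1, -0.9]
gripper_width: 0.211
grasp_force: 30.0
t 4.43 grasp [0.421  0.2059 0.3242] turn 0.041 shift now [-1.05 -8.21  0.13] after turn [-1.08 -8.21  0.13] q7 0.83 F [ 0.4  0.7 -0.2] w 0.214 gf 30.0
t 4.43 grasp [0.421  0.2059 0.3242] turn -5.006 shift now [ -3.04 -16.78   0.1 ] after turn [  4.34 -16.5    0.1 ] q7 0.83 F [ 0.4  0.7 -0.2] w 0.214 gf 30.0
```

View pics/c4.png

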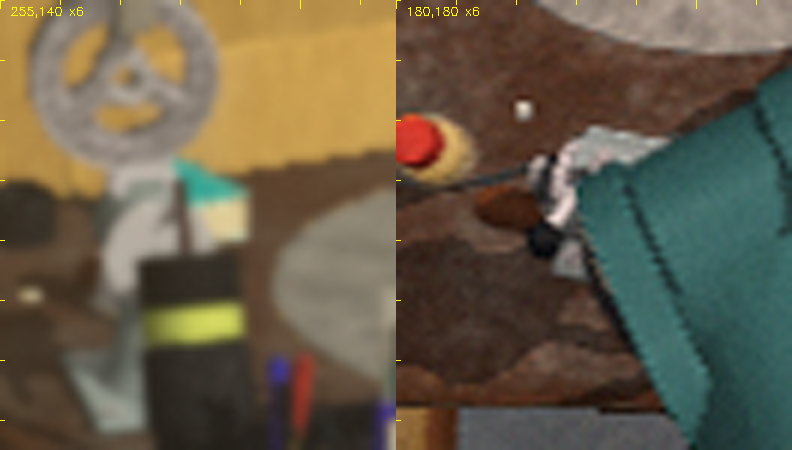

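```bash
python3 - <<'E'
from fit import *
for z in(.04,.05,.06,.1,.15,.16,.17):
    o=[]
    for uv in((193.7,213.5),(204,214.5),(199,214.5)):
        q=at("top",uv,z)-[RW[0],RW[1],0];c,s_=np.cos(RW[2]),np.sin(RW[2]);o+= [round(c*q[0]+s_*q[1],4),round(-s_*q[0]+c*q[1],4)]
    print(z,o)
for nm,cr,zc in(("up",-.027,.161),("down",-.027,.055)):
    print(nm,"handle side",proj("side",Tm(RW,[[cr,.08,zc],[cr,.126,zc]])).round(1).tolist(),"pin",proj("side",Tm(RW,[-cr/2,-.011,.108-(zc-.108)/2])).round(1),"top",proj("top",Tm(RW,[-cr/2,-.011,.108-(zc-.108)/2])).round(1))
print("plate ctr",proj("side",Tm(RW,[[0,0,.108],[0,-.075,.108],[0,0,.143],[.035,0,.108],[-.035,0,.108]])).round(1).tolist())
S=get_image("side");cv2.imwrite("pics/s5.png",S)
print(cv2.cvtColor(S,cv2.COLOR_BGR2GRAY)[168:192:2,266:302:2])
E
```

```text
0.04 [np.float64(-0.0275), np.float64(0.1299), np.float64(-0.022), np.float64(0.0941), np.float64(-0.0263), np.float64(0.1109)]
0.05 [np.float64(-0.0281), np.float64(0.1267), np.float64(-0.0226), np.float64(0.0912), np.float64(-0.027), np.float64(0.1079)]
0.06 [np.float64(-0.0287), np.float64(0.1236), np.float64(-0.0232), np.float64(0.0883), np.float64(-0.0275), np.float64(0.105)]
0.1 [np.float64(-0.0311), np.float64(0.1111), np.float64(-0.0258), np.float64(0.0768), np.float64(-0.0299), np.float64(0.093)]
0.15 [np.float64(-0.034), np.float64(0.0955), np.float64(-0.029), np.float64(0.0625), np.float64(-0.033), np.float64(0.0781)]
0.16 [np.float64(-0.0346), np.float64(0.0924), np.float64(-0.0296), np.float64(0.0597), np.float64(-0.0335), np.float64(0.0751)]
0.17 [np.float64(-0.0352), np.float64(0.0893), np.float64(-0.0302), np.float64(0.0568), np.float64(-0.0341), np.float64(0.0721)]
up handle side [[271.1, 161.9], [269.2, 157.9]] pin [[286.4 189.8]] top [[233.6 210.5]]
down handle side [[271.5, 187.9], [269.6, 183.5]] pin [[286.4 176.4]] top [[230.6 208.2]]
plate ctr [[282.2, 182.3], 
[... 264 characters left out ...]
143 153 153 110  72  73]
 [ 72  67  64  80 100 133 170 180 152  94 129 186 191 205 193 121  73  73]
 [ 78  78  71  78 117 168 177 171 123  95 126 183 202 203 198 123  75  75]
 [ 77  80  76  86 157 175 175 164 164 131 107 173 193 200 197 121  79  79]
 [ 80  80  76 111 171 175 174 172 172 132  96 163 154 121 110  85  78  79]
 [ 85  79  77 137 174 172 148 121 113  87  69  90  74  55  58  69  76  82]
 [ 74  60  54 127 174 161  69  41  42  45  47  48  47  46  54  68  72  89]
 [ 61  50  55 111 164 160  66  38  40  43  45  47  46  46  56  72  73  98]
 [ 51  49  63 100 129 113  54  38  40  43  45  47  46  46  50  70  74 100]
 [ 55  56  78 102  92  82  56  43  47  57  69  80  91 103  95  73  73  94]]
```

```bash
python3 -m inch '[0.1,0.1,-0.91,0,0, 0.1,0,-0.91,0,0, 0.1,-0.1,-0.91,0,0, 0.1,-0.2,-0.91,0,0, 0.1,-0.2,-0.91,0,0, 0.1,-0.2,-0.91,0,0, 0.1,-0.2,-0.91,0,0, 0.1,-0.15,-0.91,0,0, 0.1,0,-0.91,0,0, 0.1,0,0,0,-1, 0.1,0,0,0,-1, 0.1,0,0,0,-1]'
python3 -m inch '[0.1,0,0,0,-1, 0.1,0,0,0,-1]'
python3 - <<'E'
from fit import *
plan([RK[0],RK[1],.22],RK[2])
E
```

```text
clock: 5.48
position: [0.3989, 0.0019, 0.4906]
eef_rot: [-0.001, -0.019, 1.0, -0.0]
wrist_force: [-0.5, 0.6, -0.7]
gripper_width: 0.213
grasp_force: 30.0
clock: 5.65
position: [0.3989, 0.0023, 0.4905]
eef_rot: [-0.001, -0.106, 0.994, -0.0]
wrist_force: [0.1, -0.8, -0.9]
gripper_width: 0.216
grasp_force: 30.0
t 5.65 grasp [0.3987 0.0021 0.3195] turn 0.05 shift now [ -1.18 -13.27   3.99] after turn [ -1.23 -13.26   3.99] q7 1.66 F [ 0.1 -0.8 -0.9] w 0.216 gf 30.0
```

```bash
python3 -m inch '[0.1,-0.05,-0.95,0,0.05, 0.1,-0.05,-0.95,0,0, 0.1,-0.09,-0.95,0,0, 0.1,-0.09,-0.95,0,0, 0.1,-0.09,-0.95,0,0, 0.1,-0.09,-0.95,0,0, 0.1,-0.09,-0.95,0.3,0, 0.1,-0.09,-0.95,0.3,0, 0.1,-0.1,-0.95,0.3,0, 0.1,-0.1,-0.95,0.3,0, 0.1,-0.1,-0.95,0.3,0, 0.1,-0.1,-0.95,0.3,0]'
python3 -m inch '[0.1,-0.1,-0.95,0.3,0, 0.1,-0.1,-0.92,0.3,0, 0.1,0,0,0,0]'
python3 - <<'E'
from fit import *
plan([RK[0],RK[1],.115],RK[2])
S=get_image("side");T=get_image("top")
cv2.imwrite("pics/c5.png",np.hstack([crop(S,330,210,100,100,4),crop(T,365,170,100,100,4)]))
E
```

```text
clock: 6.65
position: [0.4827, -0.2727, 0.4446]
eef_rot: [-0.001, -0.102, 0.995, -0.0]
wrist_force: [-0.2, 0.3, -0.7]
gripper_width: 0.214
grasp_force: 30.0
clock: 6.9
position: [0.4965, -0.32, 0.4284]
eef_rot: [-0.002, -0.1, 0.995, -0.001]
wrist_force: [-0.2, -1.1, -2.7]
gripper_width: 0.218
grasp_force: 30.0
t 6.9 grasp [ 0.4957 -0.3205  0.2574] turn -0.092 shift now [-0.13  0.18  5.7 ] after turn [-0.13  0.18  5.7 ] q7 2.53 F [-0.2 -1.1 -2.7] w 0.218 gf 30.0
```

View pics/c5.png

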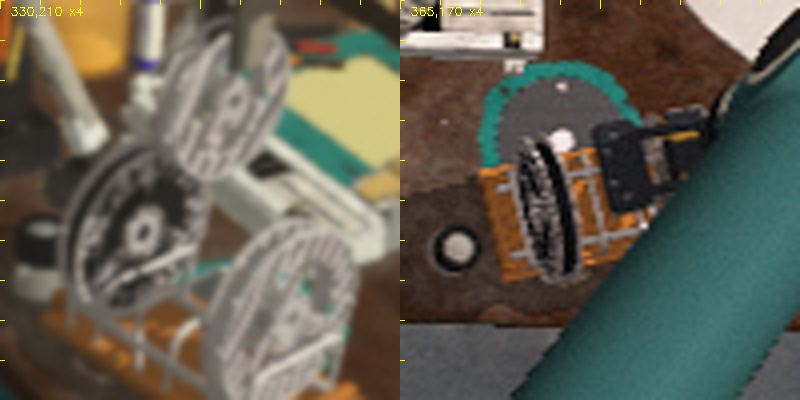

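```bash
python3 -m inch '[0.1,-0.07,0.18,0.3,-0.09, 0.1,0,0,0.9,0, 0.1,0,0,0.9,0, 0.1,0,0,0.9,0, 0.1,0,0,0.9,0, 0.1,0,0,0.6,0, 0.1,0,0,0.5,0, 0.1,0,0,0.4,0, 0.1,0,0,0.3,0, 0.1,0,0,0,0]'
python3 - <<'E'
from fit import *
plan([RK[0],RK[1],.112],RK[2])
E
```

```text
clock: 7.83
position: [0.4967, -0.3112, 0.2878]
eef_rot: [-0.001, -0.106, 0.994, 0.001]
wrist_force: [0.5, 0.3, -0.4]
gripper_width: 0.215
grasp_force: 30.0
t 7.83 grasp [ 0.4964 -0.311   0.1168] turn 0.047 shift now [ 0.01 -0.2   0.19] after turn [ 0.01 -0.2   0.19] q7 2.64 F [ 0.5  0.3 -0.4] w 0.215 gf 30.0
```

```bash
python3 -m inch '[0.1,0,-0.16,0,0, 0.1,0,0,0,0]'; python3 -c "
from fit import *
plan([RK[0],RK[1],.112],RK[2])"; python3 -m inch '[0.1,0,0,0.1,0, 0.1,0,0,0.1,0, 0.1,0,0,0,0]';python3 -c "
from fit import *
plan([RK[0],RK[1],.112],RK[2])"
```

```text
clock: 8.0
position: [0.4979, -0.3167, 0.2899]
eef_rot: [0.001, -0.105, 0.994, -0.001]
wrist_force: [-0.6, -0.4, -1.5]
gripper_width: 0.216
grasp_force: 30.0
t 8.0 grasp [ 0.4982 -0.3169  0.1189] turn 0.034 shift now [0.03 0.05 0.28] after turn [0.03 0.05 0.28] q7 2.65 F [-0.6 -0.4 -1.5] w 0.216 gf 30.0
clock: 8.25
position: [0.4976, -0.3158, 0.2839]
eef_rot: [0.0, -0.106, 0.994, -0.0]
wrist_force: [0.2, -0.2, -0.4]
gripper_width: 0.217
grasp_force: 30.0
t 8.25 grasp [ 0.4976 -0.3158  0.1129] turn 0.038 shift now [ 0.02 -0.    0.03] after turn [ 0.02 -0.01  0.03] q7 2.65 F [ 0.2 -0.2 -0.4] w 0.217 gf 30.0
```

Lower a little more until contact.

```bash
python3 -m inch '[0.1,0,0,0.1,0, 0.1,0,0,0.06,0, 0.1,0,0,0,0]';python3 -c "
from fit import *
plan([RK[0],RK[1],.112],RK[2])"
```

```text
clock: 8.5
position: [0.4991, -0.3159, 0.2821]
eef_rot: [0.002, -0.106, 0.994, -0.0]
wrist_force: [1.8, 2.3, 11.3]
gripper_width: 0.217
grasp_force: 30.0
t 8.5 grasp [ 0.4999 -0.3159  0.1111] turn 0.046 shift now [ 0.1   0.02 -0.03] after turn [ 0.1   0.02 -0.03] q7 2.65 F [ 1.8  2.3 11.3] w 0.217 gf 30.0
```

```bash
python3 -m inch '[0.4,0,0,0,0, 0.4,0,0,0,0, 0.4,0,0,0,0, 0.4,0,0,-0.3,0, 0.4,0,0,-0.9,0, 0.4,0,0,-1,0, 0.4,0,0,-1,0, 0.5,0,-0.6,-0.4,0, 0.5,0,-1,0,0, 0.5,0,-1,0,0, 0.5,0,0,0,0]';python3 -c "
from fit import *
plan(list(Tm(RK,[0,-.066,0])[0][:2])+[.137],RK[2])"
```

```text
clock: 9.42
position: [0.5106, -0.3835, 0.371]
eef_rot: [0.0, -0.104, 0.995, -0.002]
wrist_force: [-0.6, 0.2, -0.4]
gripper_width: 0.497
grasp_force: 0.0
t 9.42 grasp [ 0.5107 -0.3843  0.2   ] turn -0.008 shift now [-0.04  0.15  2.52] after turn [-0.04  0.15  2.52] q7 2.67 F [-0.6  0.2 -0.4] w 0.497 gf 0.0
```

```bash
python3 -m inch '[0.5,-0.04,0.1,0.8,0, 0.5,0,0,0.9,0, 0.5,0,0,0.6,0, 0.5,0,0,0.2,0, 0.5,0,0,0,0, 0.5,0,0,0,0]';python3 -c "
from fit import *
plan(list(Tm(RK,[0,-.066,0])[0][:2])+[.137],RK[2])"
```

```text
clock: 9.92
position: [0.5118, -0.3768, 0.308]
eef_rot: [0.0, -0.106, 0.994, -0.0]
wrist_force: [0.2, 0.2, -0.1]
gripper_width: 0.499
grasp_force: 0.0
t 9.92 grasp [ 0.5118 -0.3768  0.137 ] turn 0.038 shift now [ 0.06 -0.14  0.  ] after turn [ 0.06 -0.14  0.  ] q7 2.71 F [ 0.2  0.2 -0.1] w 0.499 gf 0.0
```

```bash
python3 -m inch '[0.1,0.05,-0.1,0,0, 0.1,0,0,0,0, 0.1,0,0,0,0, 0.1,0,0,0,0, 0.1,0,0,0,0, 0.1,0,0,0,0]';python3 -m inch '[0.1,0,0,-0.4,0, 0.1,0,0,-0.8,0, 0.1,0,0,-1,0, 0.1,0,0,-1,0, 0.1,0,0,-1,0, 0.1,0,0,-1,0, 0.1,0,0,-1,0, 0.1,0,0,-1,0, 0.1,0,0,-0.8,0, 0.1,0,0,0,0]';python3 - <<'E'
from fit import *
plan([.40,.0,.36],RK[2])
plan([.40,.0,.36],RW[2])
S=get_image("side");T=get_image("top")
cv2.imwrite("pics/c6.png",np.hstack([crop(S,330,150,100,150,4),crop(T,365,170,100,150,4)]))
E
```

```text
clock: 10.42
position: [0.5111, -0.3797, 0.308]
eef_rot: [0.0, -0.106, 0.994, -0.0]
wrist_force: [-0.2, -0.9, 1.8]
gripper_width: 0.216
grasp_force: 29.9
clock: 11.25
position: [0.5109, -0.3802, 0.5124]
eef_rot: [0.003, -0.106, 0.994, -0.002]
wrist_force: [-0.6, -0.5, -1.0]
gripper_width: 0.214
grasp_force: 29.9
t 11.25 grasp [ 0.512  -0.3808  0.3414] turn 0.035 shift now [ 1.18 15.83 -0.83] after turn [ 1.23 15.83 -0.83] q7 2.6 F [-0.6 -0.5 -1. ] w 0.214 gf 29.9
t 11.25 grasp [ 0.512  -0.3808  0.3414] turn 5.083 shift now [ 1.18 15.83 -0.83] after turn [ 7.86 13.79 -0.83] q7 2.6 F [-0.6 -0.5 -1. ] w 0.214 gf 29.9
```

View pics/c6.png

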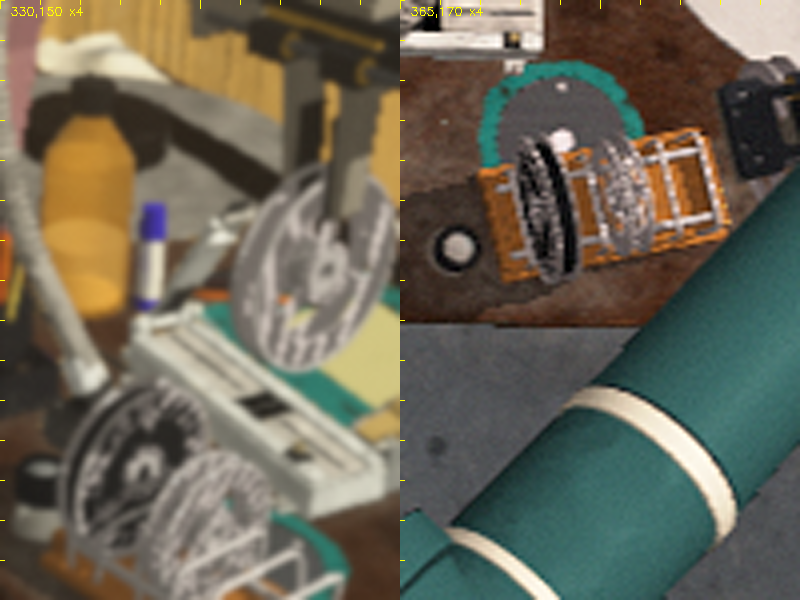

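```bash
python3 -m inch '[0.1,0.2,1,-0.1,0, 0.1,0.2,1,-0.1,0, 0.1,0.2,1,-0.1,0, 0.1,0.2,1,-0.1,0, 0.1,0.2,1,-0.1,0, 0.1,0.2,1,-0.1,0, 0.1,0.2,1,-0.1,0, 0.1,0.2,1,-0.1,0, 0.1,0.2,1,-0.1,0, 0.1,0.2,1,0,0, 0.1,0.2,0.8,0,0, 0.1,0.2,0.4,0,0]';python3 -c "
from fit import *
print(st()[0]['joint_pos'].round(2))
plan([.385,.06,.36],RK[2])"
```

```text
clock: 12.35
position: [0.3923, -0.1156, 0.5284]
eef_rot: [-0.002, -0.107, 0.994, 0.001]
wrist_force: [-0.1, -0.1, -1.6]
gripper_width: 0.217
grasp_force: 30.0
[-0.35 -0.12  0.51  2.01  0.06  1.24  1.93]
t 12.35 grasp [ 0.3918 -0.1154  0.3574] turn 0.081 shift now [-1.23  6.91 -0.1 ] after turn [-1.18  6.92 -0.1 ] q7 1.93 F [-0.1 -0.1 -1.6] w 0.217 gf 30.0
```

```bash
python3 -m inch '[0.1,-0.1,0.99,0,0, 0.1,-0.15,0.99,0,0, 0.1,-0.18,0.99,0,0, 0.1,-0.2,0.99,0,0, 0.1,-0.2,0.99,0,0, 0.1,-0.2,0.99,0,0, 0.1,-0.2,0.99,0,0, 0.1,0,0,0,1, 0.1,0,0,0,1, 0.1,0,0,0,1, 0.1,0,0,0,1, 0.1,0,0,0,1]';python3 -c "
from fit import *
print(st()[0]['joint_pos'].round(2))
plan(list(Tm(RW,[0,-.093,0])[0][:2])+[.36],RW[2])"
```

```text
clock: 13.35
position: [0.3867, 0.0577, 0.5282]
eef_rot: [-0.002, 0.114, 0.993, -0.001]
wrist_force: [0.8, 0.0, -1.0]
gripper_width: 0.215
grasp_force: 30.0
[-0.47 -0.13  0.22  2.03  0.03  1.24  1.08]
t 13.35 grasp [0.3861 0.0575 0.3572] turn 0.042 shift now [-1.98  8.14 -0.13] after turn [-1.95  8.15 -0.13] q7 1.08 F [ 0.8  0.  -1. ] w 0.215 gf 30.0
```

```bash
python3 -m inch '[0.1,-0.1,0.9,0,0.04, 0.1,-0.2,0.9,0,0, 0.1,-0.24,0.9,0,0, 0.1,-0.24,0.91,0,0, 0.1,-0.24,0.91,0,0, 0.1,-0.24,0.91,0,0, 0.1,-0.24,0.91,0,0, 0.1,-0.24,0.91,0,0, 0.1,-0.24,0.9,0,0, 0.1,0,0,0,0, 0.1,0,0,0,0]';python3 -c "
from fit import *
for i in range(3): plan(list(Tm(RW,[0,-.093,0])[0][:2])+[.166],RW[2]); get_image('top')"
```

```text
clock: 14.27
position: [0.4812, 0.2457, 0.5276]
eef_rot: [-0.002, 0.113, 0.994, -0.001]
wrist_force: [-0.4, -0.5, -1.5]
gripper_width: 0.216
grasp_force: 30.0
t 14.27 grasp [0.4805 0.2452 0.3566] turn 0.067 shift now [-0.03  0.    7.62] after turn [-0.03  0.    7.62] q7 0.83 F [-0.4 -0.5 -1.5] w 0.216 gf 30.0
t 14.32 grasp [0.4806 0.2442 0.3571] turn 0.049 shift now [-0.01  0.04  7.64] after turn [-0.01  0.04  7.64] q7 0.83 F [-0.7 -0.9 -1.8] w 0.214 gf 30.0
t 14.37 grasp [0.4807 0.2437 0.3576] turn 0.038 shift now [0.   0.05 7.67] after turn [0.   0.05 7.67] q7 0.83 F [-0.1  0.4 -1. ] w 0.216 gf 30.0
```

```bash
python3 -m inch '[0.1,0,0,0.9,0.04, 0.1,0,0,0.95,0, 0.1,0,0,0.95,0, 0.1,0,0,0.95,0, 0.1,0,0,0.95,0, 0.1,0,0,0.95,0, 0.1,0,0,0.95,0, 0.1,0,0,0.6,0, 0.1,0,0,0.43,0, 0.1,0,0,0,0, 0.1,0,0,0,0]';python3 -c "
from fit import *
for i in range(4): plan(list(Tm(RW,[0,-.05,0])[0][:2])+[.166],RW[2]); get_image('top')
S=get_image('side');cv2.imwrite('pics/s7.png',S)"
```

```text
clock: 15.33
position: [0.4815, 0.2444, 0.3395]
eef_rot: [0.0, 0.116, 0.993, -0.0]
wrist_force: [0.3, 0.0, -1.0]
gripper_width: 0.217
grasp_force: 30.0
t 15.33 grasp [0.4815 0.2444 0.1685] turn -0.003 shift now [0.04 1.72 0.1 ] after turn [0.04 1.72 0.1 ] q7 0.84 F [ 0.3  0.  -1. ] w 0.217 gf 30.0
t 15.38 grasp [0.482  0.2448 0.1691] turn -0.001 shift now [0.06 1.7  0.13] after turn [0.06 1.7  0.13] q7 0.84 F [-0.3  0.4 -1.7] w 0.215 gf 30.0
t 15.43 grasp [0.4822 0.245  0.1695] turn 0.001 shift now [0.06 1.69 0.14] after turn [0.06 1.69 0.14] q7 0.84 F [-0.  -0.3 -1.7] w 0.217 gf 30.0
t 15.48 grasp [0.4822 0.2452 0.1696] turn 0.003 shift now [0.06 1.68 0.15] after turn [0.06 1.68 0.15] q7 0.84 F [-0.2 -0.8 -1.3] w 0.213 gf 30.0
```

```bash
python3 -m inch '[0.1,0.03,0,0.08,0, 0.1,0,0.3,0,0, 0.1,0,0.2,0,0, 0.1,0,0.2,0,0, 0.1,0,0,0,0]'; python3 -m inch '[0.1,0,0.2,0,0, 0.1,0,0.2,0,0, 0.1,0,0,0,0]'; python3 -c "
from fit import *
for i in range(4): plan(list(Tm(RW,[0,-.05,0])[0][:2])+[.166],RW[2]); get_image('top')"
```

```text
clock: 16.0
position: [0.4845, 0.2634, 0.337]
eef_rot: [-0.0, 0.115, 0.993, 0.0]
wrist_force: [-1.6, 0.8, -1.3]
gripper_width: 0.216
grasp_force: 30.0
clock: 16.25
position: [0.4864, 0.2731, 0.3368]
eef_rot: [-0.001, 0.115, 0.993, 0.0]
wrist_force: [-3.3, 1.6, -2.1]
gripper_width: 0.218
grasp_force: 30.0
t 16.25 grasp [0.4861 0.2732 0.1658] turn 0.021 shift now [-0.05  0.56 -0.01] after turn [-0.04  0.56 -0.01] q7 0.81 F [-3.3  1.6 -2.1] w 0.218 gf 30.0
t 16.3 grasp [0.4862 0.2731 0.1658] turn 0.02 shift now [-0.04  0.56 -0.01] after turn [-0.04  0.56 -0.01] q7 0.81 F [-4.1  2.  -2.3] w 0.214 gf 30.0
t 16.35 grasp [0.4862 0.273  0.1659] turn 0.017 shift now [-0.04  0.56 -0.  ] after turn [-0.04  0.56 -0.  ] q7 0.81 F [-4.   2.2 -1.4] w 0.215 gf 30.0
t 16.4 grasp [0.4862 0.2729 0.166 ] turn 0.015 shift now [-0.04  0.57 -0.  ] after turn [-0.04  0.57 -0.  ] q7 0.81 F [-4.4  2.4 -1.8] w 0.211 gf 30.0
```

```bash
python3 -m inch '[0.1,0.06,0,0,0, 0.1,0,0,0,0, 0.1,0,0,0,0]'; python3 -m inch '[0.1,0.04,0,0,0, 0.1,0,0,0,0]';  python3 -m inch '[0.1,0,0.2,0,0, 0.1,0,0.2,0,0, 0.1,0,0,0,0]'; python3 -m inch '[0.1,0,0.2,0,0, 0.1,0,0.2,0,0, 0.1,0,0,0,0]'; python3 -c "
from fit import *
for i in range(3): plan(list(Tm(RW,[0,-.01,0])[0][:2])+[.166],RW[2]); get_image('top')"
```

```text
clock: 16.7
position: [0.4857, 0.2722, 0.3374]
eef_rot: [0.0, 0.116, 0.993, 0.0]
wrist_force: [-2.5, 1.8, -1.7]
gripper_width: 0.213
grasp_force: 30.0
clock: 16.87
position: [0.4852, 0.2719, 0.3375]
eef_rot: [0.001, 0.116, 0.993, 0.0]
wrist_force: [-0.9, 0.3, -2.7]
gripper_width: 0.216
grasp_force: 30.0
clock: 17.12
position: [0.4873, 0.2832, 0.3374]
eef_rot: [0.001, 0.115, 0.993, 0.001]
wrist_force: [-0.5, 0.3, -1.7]
gripper_width: 0.216
grasp_force: 30.0
clock: 17.37
position: [0.4893, 0.2931, 0.3372]
eef_rot: [0.0, 0.115, 0.993, 0.0]
wrist_force: [-1.6, 0.8, -1.0]
gripper_width: 0.218
grasp_force: 30.0
t 17.37 grasp [0.4894 0.2933 0.1662] turn 0.019 shift now [-0.1   1.34  0.01] after turn [-0.1   1.34  0.01] q7 0.78 F [-1.6  0.8 -1. ] w 0.218 gf 30.0
t 17.42 grasp [0.4894 0.2928 0.1662] turn 0.017 shift now [-0.1   1.36  0.01] after turn [-0.1   1.36  0.01] q7 0.78 F [-0.2 -0.1 -1.1] w 0.212 gf 30.0
t 17.47 grasp [0.4893 0.2925 0.1662] turn 0.012 shift now [-0.1   1.38  0.01] after turn [-0.1   1.38  0.01] q7 0.78 F [-0.9  1.4 -1.2] w 0.213 gf 30.0
```

```bash
python3 -m inch '[0.1,0.07,0.2,0,0, 0.1,0,0.2,0,0, 0.1,0,0.2,0,0, 0.1,0,0.2,0,0, 0.1,0,0,0,0]'; python3 -m inch '[0.1,0,0.16,0,0, 0.1,0,0,0,0]';python3 -m inch '[0.1,0,0.12,0,0, 0.1,0,0,0,0]'; python3 -c "
from fit import *
for i in range(3): plan(list(Tm(RW,[0,-.01,0])[0][:2])+[.166],RW[2]); get_image('top')"
```

```text
clock: 17.93
position: [0.4921, 0.3131, 0.3373]
eef_rot: [0.0, 0.115, 0.993, 0.0]
wrist_force: [0.2, 0.5, -1.0]
gripper_width: 0.219
grasp_force: 30.0
clock: 18.1
position: [0.493, 0.3163, 0.3372]
eef_rot: [0.0, 0.115, 0.993, 0.0]
wrist_force: [-1.0, -0.1, -2.0]
gripper_width: 0.216
grasp_force: 30.0
clock: 18.27
position: [0.4937, 0.3177, 0.337]
eef_rot: [-0.0, 0.116, 0.993, -0.001]
wrist_force: [-1.4, -3.3, -0.1]
gripper_width: 0.219
grasp_force: 30.0
t 18.27 grasp [0.4935 0.3174 0.166 ] turn -0.0 shift now [-0.16  0.37 -0.  ] after turn [-0.16  0.37 -0.  ] q7 0.74 F [-1.4 -3.3 -0.1] w 0.219 gf 30.0
t 18.32 grasp [0.4935 0.3173 0.1659] turn -0.002 shift now [-0.16  0.37 -0.  ] after turn [-0.16  0.37 -0.  ] q7 0.74 F [-1.4 -3.2 -0.2] w 0.213 gf 30.0
t 18.37 grasp [0.4935 0.3173 0.1659] turn -0.003 shift now [-0.16  0.37 -0.  ] after turn [-0.16  0.37 -0.  ] q7 0.74 F [-2.  -4.3 -0.4] w 0.216 gf 30.0
```

```bash
python3 -m inch '[0.1,0,-0.16,0,0, 0.1,0,0,0,0, 0.1,0.17,0,0.01,0, 0.1,0.17,0,0.02,0, 0.1,0.17,0,0.03,0, 0.1,0,0,0,0]'; python3 -m inch '[0.1,0.17,0,0.04,0, 0.1,0.17,0,0.05,0, 0.1,0.17,0,0.06,0, 0.1,0,0,0,0]';python3 -c "
from fit import *
for i in range(3): plan(list(Tm(RW,[0,-.01,0])[0][:2])+[.166],RW[2]); get_image('top')
print(st()[0]['ft_torque'])"
```

```text
clock: 18.92
position: [0.4818, 0.3173, 0.3366]
eef_rot: [0.003, 0.116, 0.993, 0.001]
wrist_force: [5.9, -2.2, -2.6]
gripper_width: 0.212
grasp_force: 30.0
clock: 19.25
position: [0.4697, 0.3201, 0.3332]
eef_rot: [0.004, 0.116, 0.993, 0.001]
wrist_force: [7.4, -2.7, -0.5]
gripper_width: 0.211
grasp_force: 30.0
t 19.25 grasp [0.471  0.3204 0.1622] turn 0.003 shift now [-1.07  0.46 -0.14] after turn [-1.07  0.46 -0.14] q7 0.71 F [ 7.4 -2.7 -0.5] w 0.211 gf 30.0
t 19.3 grasp [0.471  0.3204 0.1622] turn 0.0 shift now [-1.07  0.46 -0.14] after turn [-1.07  0.46 -0.14] q7 0.71 F [ 7.1 -1.4 -0.8] w 0.216 gf 30.0
t 19.35 grasp [0.471  0.3204 0.1622] turn -0.0 shift now [-1.07  0.45 -0.14] after turn [-1.07  0.45 -0.14] q7 0.71 F [ 6.  -1.2 -0.1] w 0.216 gf 30.0
[-0.57890477 -1.73662795  0.04355655]
```

```bash
python3 -m inch '[0.1,-0.06,0,0,0, 0.1,0,0.15,0,0, 0.1,0,0.1,0,0, 0.1,0,0.1,0,0, 0.1,0,0,0,0]'; python3 -m inch '[0.1,0,0.12,0,0, 0.1,0,0,0,0, 0.1,0,0,0,0]'; python3 -c "
from fit import *
for i in range(2): plan(list(Tm(RW,[0,-.01,0])[0][:2])+[.166],RW[2]); get_image('top')"
```

```text
clock: 19.82
position: [0.4725, 0.3284, 0.3328]
eef_rot: [0.002, 0.116, 0.993, 0.0]
wrist_force: [4.4, -3.1, 3.3]
gripper_width: 0.214
grasp_force: 30.0
clock: 20.07
position: [0.4731, 0.3312, 0.3328]
eef_rot: [0.002, 0.116, 0.993, 0.0]
wrist_force: [3.1, -4.1, 3.0]
gripper_width: 0.218
grasp_force: 30.0
t 20.07 grasp [0.4736 0.3312 0.1618] turn 0.001 shift now [-1.06  0.01 -0.16] after turn [-1.06  0.01 -0.16] q7 0.7 F [ 3.1 -4.1  3. ] w 0.218 gf 30.0
t 20.12 grasp [0.4737 0.3311 0.1618] turn -0.001 shift now [-1.06  0.01 -0.16] after turn [-1.06  0.01 -0.16] q7 0.7 F [ 3.  -3.6  2.5] w 0.215 gf 30.0
```

```bash
python3 -m inch '[0.1,0,0.1,0,0, 0.1,0,0,0,0]'; python3 -m inch '[0.1,0,0.1,0,0, 0.1,0,0,0,0]'; python3 -c "
from fit import *
plan(list(Tm(RW,[0,-.01,0])[0][:2])+[.166],RW[2])"
```

```text
clock: 20.33
position: [0.4736, 0.3324, 0.3327]
eef_rot: [0.001, 0.116, 0.993, -0.002]
wrist_force: [2.0, -7.7, 6.0]
gripper_width: 0.211
grasp_force: 30.0
clock: 20.5
position: [0.474, 0.3333, 0.3327]
eef_rot: [-0.0, 0.117, 0.993, -0.004]
wrist_force: [-0.6, -12.9, 11.1]
gripper_width: 0.216
grasp_force: 30.0
t 20.5 grasp [0.4738 0.3321 0.1617] turn -0.016 shift now [-1.07 -0.03 -0.17] after turn [-1.07 -0.03 -0.17] q7 0.69 F [ -0.6 -12.9  11.1] w 0.216 gf 30.0
```

```bash
python3 -m inch '[0.1,0,-0.1,0,0, 0.32,0,0,0,0, 0.32,0,0,0,0, 0.32,0,0,0,0, 0.32,0,0,-0.3,0, 0.32,0,0,-0.8,0, 0.32,0,0,-1,0, 0.32,0,-0.6,0,0, 0.32,0,-1,0,0, 0.0,-0.5,-0.4,0,0, 0.0,0,0,0,0]'; python3 - <<'E'
from fit import *
plan(list(Tm(RW,[0,-.055,0])[0][:2])+[.166],RW[2])
S=get_image("side");T=get_image("top");S0=cv2.imread("pics/s5.png")
A=crop(S,250,140,66,75,6);B=crop(T,180,180,66,75,6)
def ov(im,n,P,x,y,s,c):
    q=((proj(n,P)-[x,y]+.5)*s).astype(int);cv2.polylines(im,[q.reshape(-1,1,2)],False,c,1)
for yy,c in((0,(0,255,0)),(-.02,(0,0,255))):
    for im,n,x,y in((A,"side",250,140),(B,"top",180,180)): ov(im,n,Tm(RW,circ(yy,.106,.0635)),x,y,6,c)
cv2.imwrite("pics/c8.png",np.hstack([A,B,crop(S,250,140,66,75,6)])[:,:])
E
```

```text
clock: 21.42
position: [0.4744, 0.28, 0.3853]
eef_rot: [0.001, 0.117, 0.993, -0.0]
wrist_force: [-0.0, -0.9, 0.0]
gripper_width: 0.194
grasp_force: 0.0
t 21.42 grasp [0.4747 0.2799 0.2143] turn -0.036 shift now [-0.55  0.2   1.93] after turn [-0.55  0.2   1.93] q7 0.77 F [-0.  -0.9  0. ] w 0.194 gf 0.0
```

```bash
python3 -m inch '[0,0,0,0,1, 0,0,0,0,1, 0,0,0,0,1, 0,0,0,0,1, 0,0,0,0,1, 0,0,0,0,1, 0,0,0,0,1, 0,0,0,0,1, 0,0,0,0,1, 0,0,0,0,1, 0,0,0,0,1, 0,0,0,0,1]'; python3 -m inch '[0,0,0,0,1, 0,0,0,0,1, 0,0,0,0,1, 0,0,0,0,1, 0,0,0,0,1, 0,0,0,0,1, 0,0,0,0,0]'; python3 - <<'E'
from fit import *
plan(list(Tm(RW,[-.001,-.048,0])[0][:2])+[.140],RW[2]+np.pi/2)
print(st()[2].round(2).tolist())
E
```

```text
clock: 22.52
position: [0.4727, 0.2844, 0.3843]
eef_rot: [-0.0, 0.598, 0.802, 0.0]
wrist_force: [-0.0, 0.4, 0.1]
gripper_width: 0.001
grasp_force: 0.0
clock: 23.1
position: [0.4727, 0.2843, 0.3843]
eef_rot: [-0.0, 0.784, 0.621, -0.0]
wrist_force: [0.4, 0.3, -0.1]
gripper_width: 0.005
grasp_force: 0.0
t 23.1 grasp [0.4727 0.2843 0.2133] turn 0.009 shift now [0.32 0.63 2.93] after turn [0.33 0.63 2.93] q7 -0.69 F [ 0.4  0.3 -0.1] w 0.005 gf 0.0
[[0.23, 0.97, -0.0], [0.97, -0.23, 0.0], [0.0, -0.0, -1.0]]
```

```bash
python3 -m inch '[0,0.3,0.63,0,0, 0,0,0,1,0, 0,0,0,1,0, 0,0,0,0.6,0, 0,0,0,0.3,0, 0,0,0,0,0]'; python3 -m inch '[0,0.25,0,0,0, 0,0.2,0,0,0, 0,0,0,0,0]'; python3 -m inch '[0,0.15,0,0,0, 0,0,0,0,0]'; python3 -m inch '[0,0.12,0,0,0, 0,0,0,0,0]'; python3 - <<'E'
from fit import *
for i in range(2): plan(list(Tm(RW,[-.001,-.030,0])[0][:2])+[.140],RW[2]+np.pi/2);get_image("top")
E
```

```text
clock: 23.6
position: [0.4896, 0.2869, 0.3102]
eef_rot: [-0.0, 0.783, 0.622, -0.002]
wrist_force: [-0.2, -1.4, -0.1]
gripper_width: 0.006
grasp_force: 0.0
clock: 23.85
position: [0.4934, 0.299, 0.3132]
eef_rot: [-0.0, 0.783, 0.621, 0.002]
wrist_force: [1.1, 0.4, -0.7]
gripper_width: 0.007
grasp_force: 0.0
clock: 24.02
position: [0.494, 0.3017, 0.3127]
eef_rot: [-0.0, 0.784, 0.621, 0.001]
wrist_force: [-1.1, -0.3, 0.5]
gripper_width: 0.006
grasp_force: 0.0
clock: 24.18
position: [0.4946, 0.3042, 0.3122]
eef_rot: [-0.0, 0.784, 0.621, 0.0]
wrist_force: [0.0, 0.6, 0.1]
gripper_width: 0.006
grasp_force: 0.0
t 24.18 grasp [0.4947 0.3043 0.1412] turn 0.011 shift now [ 0.07 -0.04  0.05] after turn [ 0.07 -0.04  0.05] q7 -0.65 F [0.  0.6 0.1] w 0.006 gf 0.0
t 24.23 grasp [0.4946 0.304  0.1411] turn 0.01 shift now [ 0.08 -0.04  0.05] after turn [ 0.08 -0.04  0.05] q7 -0.65 F [ 0.8 -0.9  0. ] w 0.009 gf 0.0
```

```bash
for i in 1; do python3 -m inch '[0,0.1,0,0,0, 0,0,0,0,0]'; python3 -m inch '[0,0.1,0,0,0, 0,0,0,0,0]'; python3 -m inch '[0,0.1,0,0,0, 0,0,0,0,0]'; done | grep -E "pos|force"; python3 - <<'E'
from fit import *
for i in range(2): plan(list(Tm(RW,[-.001,-.030,0])[0][:2])+[.140],RW[2]+np.pi/2);get_image("top")
E
```

```text
position: [0.4952, 0.3062, 0.312]
wrist_force: [0.3, 0.2, -0.2]
grasp_force: 0.2
position: [0.496, 0.3073, 0.312]
wrist_force: [-1.1, -4.5, 3.2]
grasp_force: 2.4
position: [0.4965, 0.308, 0.312]
wrist_force: [-2.8, -10.5, 7.3]
grasp_force: 5.3
t 24.78 grasp [0.496  0.3071 0.141 ] turn -0.013 shift now [-0.05 -0.07  0.04] after turn [-0.05 -0.07  0.04] q7 -0.66 F [ -2.8 -10.5   7.3] w 0.003 gf 5.3
t 24.83 grasp [0.496 0.307 0.141] turn -0.015 shift now [-0.05 -0.07  0.04] after turn [-0.05 -0.07  0.04] q7 -0.66 F [-2.6 -9.4  7.6] w 0.002 gf 5.2
```

```bash
(python3 -m inch '[0,0.1,0,0,0, 0,0,0,0,0]'; python3 -m inch '[0,0.1,0,0,0, 0,0,0,0,0]'; python3 -m inch '[0,-0.5,0,0,0, 0,-0.5,0,0,0, 0,-0.3,0,-0.5,0, 0,0,0,-1,0, 0,0,0,-1,0, 0,0,0,-1,0, 0,0,0,0,0]') | grep -E "pos|force"; python3 - <<'E'
from fit import *
# lever knob (local est -.045,.0444)
plan(list(Tm(RW,[-.045,.044,0])[0][:2])+[.182],RW[2]+np.pi/2)
S=get_image("side");T=get_image("top")
cv2.imwrite("pics/c9.png",np.hstack([crop(S,248,140,66,75,6),crop(T,180,180,66,75,6)]))
E
```

```text
position: [0.497, 0.3087, 0.312]
wrist_force: [-5.8, -15.0, 11.4]
grasp_force: 8.2
position: [0.4976, 0.3094, 0.3121]
wrist_force: [-7.6, -21.5, 17.3]
grasp_force: 11.1
position: [0.4911, 0.2846, 0.4043]
wrist_force: [1.1, 0.5, 0.6]
grasp_force: 0.0
t 25.8 grasp [0.4923 0.2856 0.2333] turn 0.005 shift now [ 3.76 -1.89  2.07] after turn [ 3.76 -1.89  2.07] q7 -0.68 F [1.1 0.5 0.6] w 0.005 gf 0.0
```

View pics/c9.png

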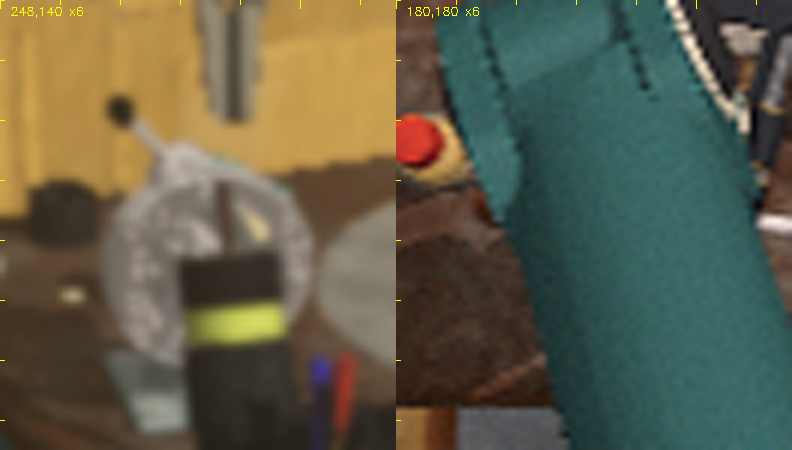

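```bash
python3 -m inch '[0,0,-0.88,0,0, 0,0,-0.87,0,0, 0,0,-0.87,0,0, 0,0,-0.87,0,0, 0,0.94,0,0,0, 0,0.94,0,0,0, 0,0.94,0,0,0, 0,0.94,0,0,0, 0,0,0,0.9,0, 0,0,0,0.85,0, 0,0,0,0,0]'; python3 - <<'E'
from fit import *
for i in range(4): plan(list(Tm(RW,[-.0295,.044,0])[0][:2])+[.189],RW[2]+np.pi/2);get_image("top")
E
```

```text
clock: 26.82
position: [0.4248, 0.395, 0.3503]
eef_rot: [0.001, 0.784, 0.621, -0.005]
wrist_force: [-0.8, -0.9, 0.0]
gripper_width: 0.002
grasp_force: 0.0
t 26.82 grasp [0.4237 0.3938 0.1793] turn 0.017 shift now [ 0.19  2.4  -0.4 ] after turn [ 0.19  2.4  -0.4 ] q7 -0.89 F [-0.8 -0.9  0. ] w 0.002 gf 0.0
t 26.87 grasp [0.4248 0.3942 0.1814] turn 0.009 shift now [ 0.16  2.37 -0.31] after turn [ 0.17  2.37 -0.31] q7 -0.89 F [-1.2  0.3  0.6] w 0.008 gf 0.0
t 26.92 grasp [0.4258 0.3949 0.1833] turn 0.004 shift now [ 0.13  2.33 -0.23] after turn [ 0.13  2.33 -0.23] q7 -0.89 F [ 0.  -0.3  1. ] w 0.003 gf 0.0
t 26.97 grasp [0.4266 0.3954 0.1845] turn 0.001 shift now [ 0.11  2.3  -0.18] after turn [ 0.11  2.3  -0.18] q7 -0.89 F [ 0.1 -0.3  1. ] w 0.005 gf 0.0
```

```bash
python3 -m inch '[0,0.1,0.3,-0.12,0, 0,0,0.4,0,0, 0,0,0.4,0,0, 0,0,0.4,0,0, 0,0,0.3,0,0, 0,0,0.2,0,0, 0,0,0,0,0, 0,0,0,0,0, 0,0,0,0,0, 0,0,0,0,0, 0,0,0,0,0]'; python3 - <<'E'
from fit import *
for i in range(4): plan(list(Tm(RW,[-.0295,.044,0])[0][:2])+[.189],RW[2]+np.pi/2);get_image("top")
E
```

```text
clock: 27.93
position: [0.4763, 0.3861, 0.3583]
eef_rot: [0.0, 0.784, 0.62, -0.0]
wrist_force: [1.1, -0.7, 0.7]
gripper_width: 0.003
grasp_force: 0.1
t 27.93 grasp [0.4763 0.3859 0.1873] turn -0.004 shift now [ 0.02  0.28 -0.07] after turn [ 0.02  0.28 -0.07] q7 -0.82 F [ 1.1 -0.7  0.7] w 0.003 gf 0.1
t 27.98 grasp [0.4763 0.3859 0.1873] turn -0.004 shift now [ 0.02  0.28 -0.07] after turn [ 0.02  0.28 -0.07] q7 -0.82 F [ 0.  -0.7  0.2] w 0.007 gf 0.0
t 28.03 grasp [0.4762 0.386  0.1872] turn -0.003 shift now [ 0.02  0.29 -0.07] after turn [ 0.02  0.29 -0.07] q7 -0.82 F [0.1 0.5 0.2] w 0.005 gf 0.0
t 28.08 grasp [0.4761 0.3861 0.1873] turn -0.001 shift now [ 0.01  0.29 -0.07] after turn [ 0.01  0.29 -0.07] q7 -0.82 F [ 0.6 -0.1  0.4] w 0.005 gf 0.0
```

```bash
python3 -m inch '[0,0,0.15,0,0, 0,0,0.1,0,0, 0,0,0,0,0, 0,0,0,0,0, 0,0,0,0,0, 0,0,0,0,0]'; python3 -c "
from fit import *
for i in range(3): plan(list(Tm(RW,[-.0295,.044,0])[0][:2])+[.189],RW[2]+np.pi/2);get_image('side')"
python3 -m inch '[0,0,-0.3,0,0, 0,0,-0.9,0,0, 0,0,-0.5,-0.8,0, 0,0,-0.5,-1,0, 0,0.5,-1,0,0, 0,0.5,-1,0,0, 0,0.5,-1,0,0, 0,0.5,-1,0,0, 0,0.5,-1,0,0, 0,0.5,-1,0,0, 0,0.5,-1,0,0, 0,0,0,0,0]'
cat > lev.py <<'E'
from fit import *
S=get_image("side");T=get_image("top");cv2.imwrite("pics/sL.png",S);cv2.imwrite("pics/tL.png",T)
np.set_printoptions(linewidth=250)
g=cv2.cvtColor(S,cv2.COLOR_BGR2GRAY);print("side",proj("side",Tm(RW,[[0,.044,.202],[0,.044,.144]])).round(2).tolist())
print(g[144:172,266:290])
g=cv2.cvtColor(T,cv2.COLOR_BGR2GRAY);print("top",proj("top",Tm(RW,[[0,.044,.202],[0,.044,.144]])).round(2).tolist())
print(g[200:224,198:224])
E
python3 lev.py
```

```text
clock: 28.63
position: [0.482, 0.3851, 0.3586]
eef_rot: [0.0, 0.784, 0.621, -0.0]
wrist_force: [-0.1, 0.4, -0.9]
gripper_width: 0.001
grasp_force: 0.0
t 28.63 grasp [0.4821 0.385  0.1876] turn 0.003 shift now [-0.    0.05 -0.06] after turn [-0.    0.05 -0.06] q7 -0.81 F [-0.1  0.4 -0.9] w 0.001 gf 0.0
t 28.68 grasp [0.482  0.3851 0.1876] turn 0.004 shift now [-0.    0.05 -0.06] after turn [-0.    0.05 -0.06] q7 -0.81 F [0.5 0.3 0. ] w 0.004 gf 0.0
t 28.73 grasp [0.482  0.3851 0.1876] turn 0.005 shift now [-0.    0.06 -0.05] after turn [-0.    0.06 -0.05] q7 -0.81 F [ 0.4  0.7 -0.5] w -0.0 gf 0.0
clock: 29.78
position: [0.2718, 0.527, 0.4035]
eef_rot: [-0.002, 0.781, 0.624, -0.001]
wrist_force: [0.1, -0.7, 0.5]
gripper_width: 0.005
grasp_force: 0.0
side [[279.83, 154.21], [279.96, 169.0]]
[[146 151 150 150 149 150 150 150 149 147 146 147 148 148 148 146 146 145 147 148 148 146 148 148]
 [146 152 153 152 151 150 151 152 149 147 146 147 149 148 148 146 144 145 146 147 147 147 148 148]
 [145 153 154 152 150 149 150 149 148 147 147 148 150 149 147 146 146 147 147 148 147 148 150 150]
 [14
[... 4381 characters left out ...]
  75  79  81  83  82  87  84  85  88  88  83  66 116 153]
 [ 49  34  32  36  27  34  45  55  67  71  64  68  67  75  73  77  77  80  77  81  80  79  77  62 109 143]
 [ 44  44  48  45  40  48  48  46  49  52  70  58  56  61  62  68  67  72  74  75  76  78  74  58 142 160]
 [ 45  52  56  49  47  52  50  44  50  88 115 110 100  94  81  66  64  59  63  66  67  69  65  53 149 170]
 [ 59  55  55  53  50  47  53  49  63 107 128 135 122 101 110 111 106 100  77  67  59  63  61  63 133 147]
 [ 55  52  55  53  52  48  46  47  86 129 130 124 125 119 110 107 111 111  97  78  71  67  58  69 130 138]
 [ 57  54  64  48  48  46  46  42  78 120 109 111 126 106 110 106 111 110 106 102  83  67  63  72 119 124]]
```

```bash
cat > lev2.py <<'E'
from fit import *
def cen(f,x0,y0,x1,y1):
    g=cv2.cvtColor(cv2.imread(f),cv2.COLOR_BGR2GRAY).astype(float)[y0:y1,x0:x1];b=np.median(np.r_[g[0],g[-1],g[:,0],g[:,-1]])
    w=np.clip(b*.75-g,0,None);n,l,s_,c=cv2.connectedComponentsWithStats((w>0).astype(np.uint8));k=1+np.argmax(s_[1:,4]);w*=l==k
    Y,X=np.mgrid[y0:y1,x0:x1];return np.array([(w*X).sum()/w.sum(),(w*Y).sum()/w.sum()]),int(s_[k,4])
m=[cen("pics/side0.png",262,152,275,164),cen("pics/top0.png",200,215,210,225),cen("pics/sL.png",272,147,286,161),cen("pics/tL.png",202,201,210,209)]
print(m);m=[a[0] for a in m];m[3]=np.array([206.1,205.6])
p0=tri(m[0],m[1]);p1=tri(m[2],m[3]);print(p0,p1)
def f(q):
    lx,ly,a0,a1,bu,bv=q;o=[]
    for a,i in((a0,0),(a1,2)):
        P=Tm(RW,[lx+.058*np.sin(a),ly,.144+.058*np.cos(a)]);o+=list(proj("side",P)[0]-m[i]+[0,bv]);o+=list(proj("top",P)[0]-m[i+1]+[0,bu])
    return np.array(o+[lx/.002*.5,bu*.5,bv*.5])
r=least_squares(f,[0,.044,-.85,0,0,0]);J=r.jac;print(r.x.round(4),r.fun.round(2),(np.sqrt(np.diag(np.linalg.inv(J.T@J)))*.4).round(3))
E
python3 lev2.py
```

```text
[(array([267.58932959, 158.04808705]), 21), (array([203.46292373, 219.29237288]), 52), (array([278.83875339, 153.65311653]), 21), (array([206.01262626, 205.98232323]), 28)]
[0.4689 0.3929 0.1884] [0.5101 0.3837 0.2026]
[-0.002   0.0503 -0.8015 -0.0059  0.586  -0.4025] [ 0.25  0.46  0.1  -0.18  0.06 -0.36 -0.13  0.03 -0.49  0.29 -0.2 ] [0.001 0.001 0.034 0.029 0.396 0.322]
```

```bash
python3 - <<'E'
from fit import *
from scipy.ndimage import map_coordinates as mc
T=cv2.cvtColor(cv2.imread("pics/tL.png"),cv2.COLOR_BGR2GRAY).astype(float)
ys=np.arange(.02,-.05,-.003)
for lx in(-.03,-.02,-.01,.01,.02):
    z=.106+np.sqrt(.0635**2-lx**2);q=proj("top",Tm(RW,[[lx,y,z] for y in ys]));print(lx,mc(T,[q[:,1],q[:,0]],order=1).astype(int))
print((ys*1000).round().astype(int))
E
```

```text
-0.03 [ 80  80  80  78  77  70  70 144 163 101  80  66  90 118 118 135 182 174
 135 129 137 138 155 166]
-0.02 [ 95  97  96  94  91  76  77 123 148 121  89  88 116 154 157 113 106 106
 109 138 152 135 142 166]
-0.01 [134 104 105 102  93  73  91 132 137 102 121 186 211 177 170 174 146 144
 174 183 185 177 171 166]
0.01 [158 121  91  87  85  77  91 135 146 100  95 132 173 167 144 131 124 122
 109 101 123 173 181 165]
0.02 [131 133 162 164 141 133 155 165 129  95  73  88 148 155 130 119 127 133
 130 129 155 165 172 152]
[ 20  17  14  11   8   5   2  -1  -4  -7 -10 -13 -16 -19 -22 -25 -28 -31
 -34 -37 -40 -43 -46 -49]
```

```bash
python3 -c "
from rig import workorder
print(workorder.hand_in())"
```

```text
the job is handed in; nothing more can be done
None
```

I handed the job in at about 30 s of robot time. By force and image measurements, the spool stands in the middle slot, the empty reel is fully home on the spindle with the drive pin in a window, and the lever is within about 0.03 rad of upright. The full reel is still in its slot; I did not re-check the loupe, jar or bottle by picture at the end.

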